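Set the stroke-depth screw of a vial crimping press

ROBOT

A 6-joint arm with a two-finger parallel gripper is mounted at the origin on the work surface. World frame = base frame: x ahead of the robot, y to its left, z up, the work surface at z = 0. Lengths are in m, angles in rad, forces in N, time in s.
With the tool pointing down it reaches from about 0.325 to 1 m from the base axis. Payload 5.1 kg.
Tool frame: the origin (TCP) lies on the centre line of the jaws, within the pads' length; the fingertips stand 17 mm ahead of it and the grasp point (between the pads) lies 2 mm behind it (r.finger_overhang is the distance from the TCP to the fingertips, in m); z points along the fingers, x is the direction in which the jaws open and shut, and the axes are right-handed (so a half turn about z gives the same grasp; the last joint's range is limited). The gripper opens to 85 mm and grips with 20 to 120 N. Pads are 22 mm wide; open, the fingers measure 114 mm over their backs; the gripper's body (76 mm by 85 mm) begins 54 mm behind the grasp point. The pads swing forward as they close: fully open they stand 13 mm farther back than shut.
Start: joints at [-1.389, 0.124, 1.65, -0, 1.367, -0.083], TCP at [0.17, -0.627, 0.248] pointing down, gripper open.
Joint ranges: [-2.61, 2.61], [-1.02, 2.33], [0.03, 2.71], [-1.35, 4.49], [0.32, 2.68], [-2.91, 2.91]. Speed limits (rad/s): [2.57, 2.57, 3.14, 3.14, 3.14, 3.14].

INTERFACE

Orientations are given as a 3x3 rotation matrix whose columns are the frame's x, y, z axes.
In Python, from rig import telemetry, vision, workorder, r gives the robot as it stands. The module is installed in compiled form; this text tells all that it offers.
- The arm moves only by the shell command python3 -m handwheel 'ROWS' [FORCE]. ROWS is JSON, a list of rows, each an object with "translation": the shift along the tool's x, y, z each as a share of 0.025 m, from -1 to 1, a list of three; "twist": the turn about the tool's z as a share of 8 degrees, from -1 to 1; "grip": the opening, from -1 (shut) to 1 (fully open), so that 0 is half open. A call has 1 to 10 rows; each row shifts and turns the commanded pose from where the row before left it, along the tool's axes as they then stand; what a row does not reach is not made up. A row lasts 1/8 s, in which the tool goes at most 62.5 mm and 10.7 degrees, less where a joint would pass 70% of its speed; a pose out of reach is approached as far as the arm can. A call with a number of a shift or a turn outside -1 to 1 is refused whole. A call with a gripper value outside its range is refused whole. The fingers move at their own pace and stop on an object; FORCE is the grip in N (left out, the last holds). Time passes only in rows, so rows that do not move let the fingers close. It gives the time, the measured TCP pose, the force and the opening at its end, in the units of the state.
- telemetry.state(): the state, without advancing time (a new reading comes with each control period).
- vision.grab_frame(name): name is "scene" or "top"; returns the picture (400x640x3 uint8, red, green, blue); there is no depth.
- vision.get_calibration(name): a dict with "mtx" (3x3 intrinsics, pixels), "origin" and "orientation" of the camera in the world. Camera axes: x right, y down, z forward; pixel columns grow to the right and rows downward; lengths in m; the calibration is good to about 2 mm. A picture is of the moment at which its call begins. get_calibration takes no time and is no camera call.
- workorder.finish_job(): hands the job in, once; it reports no verdict.
The state is a dict: "t": time; "q": joint angles; "qd": joint speeds; "joint_torque": joint torques, N m; "tool_pos": TCP position; "ee_rot": TCP orientation; "contact_force": force on the tool from outside, world axes, zero at the start; "wrist_torque": the same for the moment, N m; "opening": finger opening in m.
Only numpy, scipy, OpenCV 4.12 (cv2) and the standard library are available. Lean on these libraries where they do the work, as an engineer would, in place of code of your own. Each camera call takes 0.05 s, during which the arm holds its last target. There are 200 camera calls.

TASK

Set the depth of the hand crimping press: first make a dry stroke by pushing its sprung lever all the way down to its stop and letting it come all the way back up. Then turn the winged thumbscrew on top of the press clockwise until it seats, back it off a quarter turn, and finish still gripping it there so that it cannot turn while the lock nut is set. Leave the round knob behind it alone and do not disturb the other things on the bench.

Things in the scene. Friction and masses are not known exactly. Their poses are not given: they have to be found in the camera images.
- press: the bench-top crimping press, white painted, fixed to the bench; origin at bench level directly under the axis of thumbscrew and ram; its x axis points away from the lever, z up. Base plate 180 x 120 x 18 mm (x from -60 to 120 mm), column at the rear (x 65 to 110 mm, 50 mm wide), head box 150 x 50 mm (x -35 to 115 mm) between 125 and 170 mm above the bench. A short ram over an empty nest comes down with the lever. Its yaw varies
- press_handle (a joint): the lever's swing, rad: 0 up at rest, grows as it is pushed down, 0.85 at its lower stop. The lever is sprung: about 4 N on the grip to start it, 10 N at the stop; let go, it returns to 0 by itself
- press_handle_grip (a point): middle of the lever's black crossbar grip (round bar 18 mm in diameter, 76 mm long, lying level along the press's y axis), 155 mm from the lever's hinge; at rest it lies on the press's -x side, 0.45 rad above the level of the hinge (192 mm above the bench), at the stop 0.40 rad below that level (65 mm above the bench)
- press_handle_hinge (a point): point of the lever's level hinge axis (along the press's y) in the middle of the press, 125 mm above the bench
- depth_screw (a joint): turn of the winged thumbscrew, rad: grows as it is turned clockwise seen from above (screwed in); it seats hard at 4.0 (end of its travel); a quarter turn back from there is 2.43. It starts 0.6 to 1.5 rad short of its seat, turns with light friction (0.06 N m), stays where left and does not visibly rise or sink
- depth_screw_grip (a point): the point to grip on the winged thumbscrew that stands on top of the press's head on the lever side, on its upright axis, 211 mm above the bench. The wing is a black upright bar 42 mm long (along this point's x axis), 10 mm thick (y) and 34 mm high, its top 10 mm above this point, on a round steel flange 32 mm in diameter whose top is 24 mm below this point
- column_knob (a joint): turn of the round fluted knob, rad, 0 at the start: 34 mm in diameter, top 196 mm above the bench, on top of the head 87 mm behind the thumbscrew (press +x); to be left alone
- square_bottle: bystander: capped square glass bottle, 50 x 50 x 100 mm, beside the press; origin at its underside
- cap_tray: bystander: white open tray of small aluminium caps, 70 x 70 x 18 mm, beside the press; origin at its underside
- vial: bystander: small capped glass vial, 20 mm in diameter, 43 mm tall, standing on the press's base plate beside the nest; origin at its underside
- spanner: bystander: steel spanner 130 mm long lying on the bench
- beaker: bystander: glass beaker, 68 mm in diameter, 90 mm tall; origin at its underside
- tip_box: bystander: box with clear lid, 120 x 85 x 72 mm; origin at its underside
- amber_bottle: bystander: amber bottle, 60 mm in diameter, 120 mm tall; origin at its underside

How it is judged:
By the outcome, as a careful person would: the job done as asked, in the order asked, and still so for the second after the job is handed in, while the arm keeps its last pose, push and grip.
It also fails if it takes over 58 s, if anything falls off the work surface, if the arm or the gripper's body presses on something with over 40 N, if the wrist force passes 120 N, or if a joint passes its speed limit or range.

## Working session

There is one attempt and no reset: what is moved stays moved. The work goes in short steps, Python scripts to look and compute and a shell command to move; the robot and the scene stay as the last step left them, time stands still between calls to the robot, and variables do not carry over. Pictures are saved under pics/ and viewed, about 8 in all and at most 12, crops included, and the job is handed in when it is done.

```bash
mkdir -p pics; python3 - <<'E'
from rig import telemetry, vision, r
import cv2, numpy as np
s=telemetry.state(); print({k:np.round(v,3).tolist() for k,v in s.items()})
for n in("scene","top"):
    im=vision.grab_frame(n); cv2.imwrite(f"pics/{n}0.png",im[...,::-1]); c=vision.get_calibration(n)
    print(n,{k:np.round(v,4).tolist() for k,v in c.items()})
E
```

```text
{'t': 0.0, 'q': [-1.389, 0.125, 1.652, 0.0, 1.368, -0.083], 'qd': [0.001, 0.0, 0.001, 0.001, 0.0, 0.001], 'joint_torque': [0.001, -42.361, -36.545, -0.0, 0.007, 0.0], 'tool_pos': [0.17, -0.627, 0.247], 'ee_rot': [[0.262, -0.965, -0.0], [-0.965, -0.262, 0.002], [-0.002, -0.0, -1.0]], 'contact_force': [0.321, 0.035, -0.909], 'wrist_torque': [0.03, 0.014, 0.006], 'opening': 0.085}
scene {'mtx': [[379.3534, 0.0, 319.6236], [0.0, 379.3534, 202.1434], [0.0, 0.0, 1.0]], 'origin': [1.3236, 0.655, 0.8093], 'orientation': [[-0.6038, 0.4594, -0.6514], [0.7971, 0.3385, -0.5001], [-0.0092, -0.8212, -0.5706]]}
top {'mtx': [[393.8976, 0.0, 315.4653], [0.0, 393.8976, 198.1819], [0.0, 0.0, 1.0]], 'origin': [0.3212, 0.0534, 1.3834], 'orientation': [[-0.026, -0.9839, 0.1771], [-0.9996, 0.028, 0.0086], [-0.0134, -0.1768, -0.9842]]}
```

View pics/scene0.png

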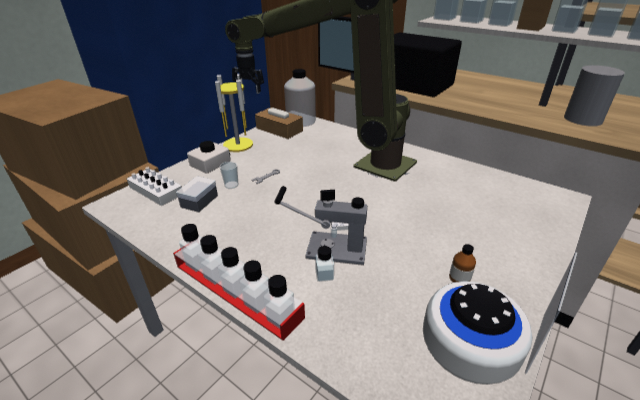

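View pics/top0.png

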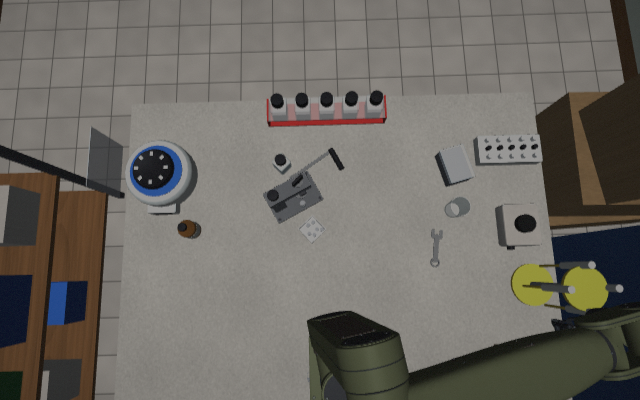

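The scene picture shows the press near (335,225), with its lever grip at (281,195), wing at (328,195) and knob at (358,203). In the top view, the grip is at (336,159), the wing at (298,180) and the knob at (273,196). The bottle is beside the press at (282,162) and the cap tray at (312,230).

```bash
cat > h.py <<'E'
from rig import telemetry, vision, r
import cv2, numpy as np
def ray(n,uv):
    c=vision.get_calibration(n); d=np.linalg.inv(c["mtx"])@np.array([*uv,1.]); d=np.array(c["orientation"])@d
    return np.array(c["origin"]),d/np.linalg.norm(d)
def plane(n,uv,z):
    o,d=ray(n,uv); return o+d*(z-o[2])/d[2]
def tri(a,b):
    A=np.zeros((3,3));v=np.zeros(3);
    for n,uv in(("top",a),("scene",b)):
        o,d=ray(n,uv);P=np.eye(3)-np.outer(d,d);A+=P;v+=P@o
    return np.linalg.solve(A,v)
def proj(n,p):
    c=vision.get_calibration(n); q=np.array(c["mtx"])@(np.array(c["orientation"]).T@(np.array(p)-c["origin"])); return q[:2]/q[2]
def blobs(im,box,th=45,amin=12):
    x0,y0,x1,y1=box; g=im[y0:y1,x0:x1].max(2); m=(g<th).astype(np.uint8)
    n,l,st,ce=cv2.connectedComponentsWithStats(m,connectivity=4); out=[]
    for i in range(1,n):
        if st[i,4]>=amin:
            ys,xs=np.where(l==i); (c,wh,a)=cv2.minAreaRect(np.c_[xs,ys].astype(np.float32))
            out.append((np.round(ce[i]+[x0,y0],1).tolist(),int(st[i,4]),np.round(np.array(c)+[x0,y0],1).tolist(),np.round(wh,1).tolist(),round(a,1)))
    return out
E
python3 - <<'E'
from h import *
t=cv2.imread("pics/top0.png");s=cv2.imread("pics/scene0.png")
for b in blobs(t,(255,140,350,225)):print("top",b, plane("top",b[0],.2).round(3))
for b in blobs(s,(265,175,380,265)):print("sc",b)
a=cv2.resize(t[140:230,255:355],None,fx=4,fy=4,interpolation=2);b=cv2.resize(s[175:270,265:365],None,fx=4,fy=4,interpolation=2)
b=b[:360];cv2.imwrite("pics/crop.png",np.hstack([a,b]))
E
```

```text
top ([335.7, 158.4], 107, [335.8, 158.4], [22.8, 4.8], 58.4) [ 0.658 -0.002  0.2  ]
top ([280.1, 159.5], 89, [280.0, 159.5], [9.0, 10.0], 90.0) [0.659 0.171 0.2  ]
top ([297.0, 180.4], 60, [296.8, 180.3], [4.2, 13.4], 45.0) [0.591 0.119 0.2  ]
top ([272.5, 195.0], 99, [272.5, 195.0], [10.0, 11.0], 90.0) [0.548 0.195 0.2  ]
top ([293.0, 195.0], 13, [293.0, 195.0], [0.9, 8.9], 63.4) [0.546 0.132 0.2  ]
top ([279.4, 205.6], 93, [279.9, 205.5], [6.9, 17.0], 60.9) [0.514 0.174 0.2  ]
sc ([280.1, 195.0], 91, [280.3, 194.9], [4.9, 18.3], 26.6)
sc ([327.5, 194.8], 135, [327.5, 195.0], [10.0, 13.0], 90.0)
sc ([357.5, 202.7], 107, [357.5, 203.0], [10.0, 11.0], 90.0)
sc ([324.2, 252.6], 156, [324.0, 252.5], [13.0, 12.0], 90.0)
```

View pics/crop.png

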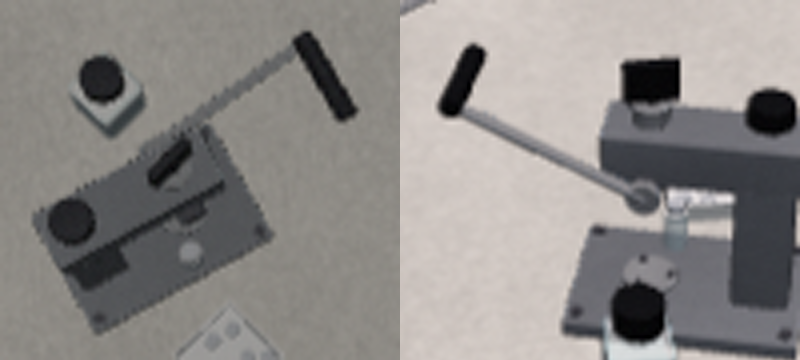

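The crop shows the lever grip, the wing (turned a little from the press axis), the knob, and the small vial next to the nest. Nothing hides the wing from above.

```bash
python3 - <<'E'
from h import *
G=tri((335.7,158.4),(280.1,195.0));W=tri((297,180.4),(327.5,194.8));K=tri((272.5,195),(357.5,202.7))
print("tri G,W,K",G.round(4),W.round(4),K.round(4))
g=plane("top",(335.7,158.4),.195);w=plane("top",(297,180.4),.214);k=plane("top",(272.5,195),.193)
print("plane",g.round(4),w.round(4),k.round(4), np.linalg.norm((w-k)[:2]))
f=lambda a,b:np.degrees(np.arctan2(*(b-a)[:2][::-1]))
print("yaw GK",f(g,k),"WK",f(w,k),"GW",f(g,w), np.linalg.norm((w-g)[:2]))
# grip & wing directions in top
def d(uv,a,L,z):
    e=L/2*np.array([np.cos(np.radians(a)),np.sin(np.radians(a))]); return plane("top",uv-e,z),plane("top",uv+e,z)
for nm,uv,a,L,z in(("grip",(335.8,158.4),58.4,22,.195),("wing",(296.8,180.3),135,13,.216)):
    p,q=d(np.array(uv),a,L,z); print(nm,"dir",f(p,q),np.linalg.norm(p-q))
im=cv2.imread("pics/top0.png");g_=im[140:225,255:350].max(2)
for nm,(x,y) in(("grip",(80,18)),("wing",(42,40))):
    m=(g_<45).astype(np.uint8);l=cv2.connectedComponents(m,connectivity=4)[1];ys,xs=np.where(l==l[y,x])
    P=np.array([plane("top",(u+255,v+140),.21)[:2] for u,v in zip(xs,ys)]);c=P.mean(0);u,sv,vt=np.linalg.svd(P-c);print(nm,c,np.degrees(np.arctan2(vt[0,1],vt[0,0])), np.ptp((P-c)@vt.T,axis=0))
E
```

```text
tri G,W,K [ 0.6593 -0.002   0.1925] [0.5899 0.1196 0.2039] [0.55   0.1973 0.1859]
plane [ 0.6592 -0.0026  0.195 ] [0.5881 0.1184 0.214 ] [0.549  0.1958 0.193 ] 0.08675270811117049
yaw GK 119.0439653377394 WK 116.76267063074619 GW 120.45404483798532 0.14032980464251474
grip dir -151.21741649022326 0.07020389317163879
wing dir 134.33943008233163 0.03976543484179688
grip [ 0.65494049 -0.00190349] -152.41841820323552 [0.07201807 0.01504937]
wing [0.58892067 0.11873   ] 135.76468204246925 [0.04160853 0.01362195]
```

```bash
python3 - <<'E'
from h import *
print("stand base",plane("top",(533,285),0),plane("scene",(238,145),0),"ring",tri((585,288),(231,88)))
print("tcp px",proj("top",(.17,-.627,.247)),proj("scene",(.17,-.627,.247)))
print("beaker",plane("top",(457,208),.05),"bottle",plane("top",(280,160),.1),"tray",plane("top",(312,230),.01))
E
python3 -m handwheel '[{"translation":[0,0,-1],"twist":0,"grip":-0.4},{"translation":[-0.5,0,-1],"twist":0,"grip":-0.4},{"translation":[-1,0,0],"twist":0,"grip":-0.4},{"translation":[-1,0,0],"twist":0,"grip":-0.4},{"translation":[-1,0,0],"twist":0,"grip":-0.4},{"translation":[-1,0,0],"twist":0,"grip":-0.4},{"translation":[-1,0,0],"twist":0,"grip":-0.4},{"translation":[-1,0,0],"twist":0,"grip":-0.4}]'
```

```text
stand base [ 0.24845999 -0.66780827  0.        ] [ 0.24913237 -0.65926469  0.        ] ring [ 0.24861855 -0.65812465  0.27708012]
tcp px [569.1565153 318.1002245] [248.74285204  90.94193762]
beaker [ 0.51335355 -0.41620659  0.05      ] bottle [0.68627021 0.18081208 0.1       ] tray [0.45572075 0.08043692 0.01      ]
t: 1.1
tool_pos: [0.1273, -0.4694, 0.2977]
ee_rot: [[0.262, -0.965, -0.0], [-0.965, -0.262, 0.001], [-0.001, -0.0, -1.0]]
contact_force: [0.7, -0.2, -0.2]
opening: 0.0256
```

```bash
python3 -m handwheel '[{"translation":[-1,-1,0],"twist":0,"grip":-0.4},{"translation":[-1,-1,0],"twist":0,"grip":-0.4},{"translation":[-1,-1,0],"twist":0,"grip":-0.4},{"translation":[-1,-1,0],"twist":0,"grip":-0.4},{"translation":[-1,-1,0],"twist":0,"grip":-0.4},{"translation":[-1,-1,0],"twist":0,"grip":-0.4},{"translation":[-1,-1,0],"twist":0,"grip":-0.4},{"translation":[-1,-1,0],"twist":0,"grip":-0.4},{"translation":[-1,-1,0],"twist":0,"grip":-0.4},{"translation":[-1,-1,0],"twist":0,"grip":-0.4}]'
python3 -m handwheel '[{"translation":[0,-1,0],"twist":0,"grip":-0.4},{"translation":[0,-1,0],"twist":0,"grip":-0.4},{"translation":[0,-1,0],"twist":0,"grip":-0.4},{"translation":[0,-1,0],"twist":0,"grip":-0.4},{"translation":[0,-1,0],"twist":0,"grip":-0.4},{"translation":[0,-1,0],"twist":0,"grip":-0.4},{"translation":[0,-1,0],"twist":0,"grip":-0.4},{"translation":[0,-1,0],"twist":0,"grip":-0.4},{"translation":[0,-1,0],"twist":0,"grip":-0.4},{"translation":[0,-1,0],"twist":0,"grip":-0.4}]'
python3 -m handwheel '[{"translation":[0,0,0],"twist":-1,"grip":-0.4},{"translation":[0,0,0],"twist":-1,"grip":-0.4},{"translation":[0,0,0],"twist":-1,"grip":-0.4},{"translation":[0,0,0],"twist":-1,"grip":-0.4},{"translation":[0,0,0],"twist":-1,"grip":-0.4},{"translation":[0,0,0],"twist":-1,"grip":-0.4},{"translation":[0,0,0],"twist":-1,"grip":-0.4},{"translation":[0,0,0],"twist":-1,"grip":-0.4},{"translation":[0,0,0],"twist":-1,"grip":-0.4},{"translation":[0,0,0],"twist":-1,"grip":-0.4}]'
```

```text
t: 2.35
tool_pos: [0.3036, -0.1626, 0.2979]
ee_rot: [[0.261, -0.965, -0.0], [-0.965, -0.261, 0.0], [-0.0, 0.0, -1.0]]
contact_force: [-0.6, -0.3, -0.4]
opening: 0.0256
t: 3.6
tool_pos: [0.5452, -0.098, 0.2977]
ee_rot: [[0.262, -0.965, -0.001], [-0.965, -0.262, 0.0], [-0.001, 0.001, -1.0]]
contact_force: [1.1, -0.9, -0.3]
opening: 0.0257
t: 4.85
tool_pos: [0.5444, -0.0983, 0.2977]
ee_rot: [[0.995, 0.095, -0.001], [0.095, -0.995, 0.0], [-0.001, -0.0, -1.0]]
contact_force: [-0.5, 0.3, -0.9]
opening: 0.0257
```

```bash
python3 -m handwheel '[{"translation":[0,0,0],"twist":-0.96,"grip":-0.4},{"translation":[0,0,0],"twist":-0.96,"grip":-0.4},{"translation":[0,0,0],"twist":-0.96,"grip":-0.4},{"translation":[0.98,-0.18,0],"twist":0,"grip":-0.4},{"translation":[0.98,-0.18,0],"twist":0,"grip":-0.4},{"translation":[0.98,-0.18,0],"twist":0,"grip":-0.4},{"translation":[0.98,-0.18,0],"twist":0,"grip":-0.4},{"translation":[0.98,-0.18,0],"twist":0,"grip":-0.4},{"translation":[0.98,-0.18,0],"twist":0,"grip":-0.4}]'
python3 -m handwheel '[{"translation":[0,0,0.8],"twist":0,"grip":-0.4},{"translation":[0,0,0.8],"twist":0,"grip":-0.4},{"translation":[0,0,0.8],"twist":0,"grip":-0.4}]'
python3 - <<'E'
from h import *
t=vision.grab_frame("top")[...,::-1];s=vision.grab_frame("scene")[...,::-1]
a=cv2.resize(t[120:220,260:380],None,fx=3.3,fy=3.3,interpolation=2);b=cv2.resize(s[130:230,240:360],None,fx=3.3,fy=3.3,interpolation=2)
cv2.imwrite("pics/c1.png",np.hstack([a,b]))
E
```

```text
t: 5.98
tool_pos: [0.6618, -0.0045, 0.2975]
ee_rot: [[0.881, 0.473, -0.001], [0.473, -0.881, 0.0], [-0.001, -0.001, -1.0]]
contact_force: [-0.2, 1.0, 0.2]
opening: 0.0257
t: 6.35
tool_pos: [0.6602, -0.0056, 0.2356]
ee_rot: [[0.882, 0.472, -0.003], [0.472, -0.882, 0.0], [-0.002, -0.001, -1.0]]
contact_force: [-0.0, 0.2, 0.5]
opening: 0.0259
```

View pics/c1.png

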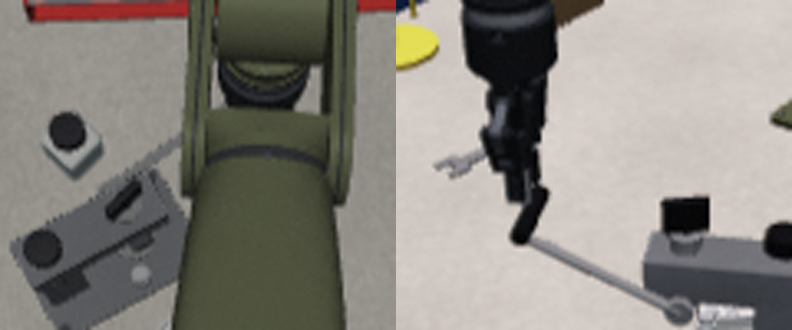

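The fingertips are just above the crossbar, at about (530,195) in the right crop. Next I'll push the lever down along its arc.

```bash
python3 -m handwheel '[{"translation":[0,0,0.4],"twist":0,"grip":-0.4},{"translation":[0.0,0.17,0.43],"twist":0,"grip":-0.4},{"translation":[0,0.17,0.43],"twist":0,"grip":-0.4}]'
python3 -m handwheel '[{"translation":[0,0.11,0.45],"twist":0,"grip":-0.4},{"translation":[0.0,0.1,0.45],"twist":0,"grip":-0.4},{"translation":[0,0.05,0.46],"twist":0,"grip":-0.4},{"translation":[0,0.02,0.46],"twist":0,"grip":-0.4}]'
python3 -m handwheel '[{"translation":[0,-0.02,0.46],"twist":0,"grip":-0.4},{"translation":[0.0,-0.05,0.46],"twist":0,"grip":-0.4},{"translation":[0,-0.1,0.45],"twist":0,"grip":-0.4},{"translation":[0,-0.11,0.45],"twist":0,"grip":-0.4},{"translation":[0,0,0],"twist":0,"grip":-0.4}]'
```

```text
t: 6.82
tool_pos: [0.6663, -0.0132, 0.2079]
ee_rot: [[0.881, 0.473, 0.002], [0.473, -0.881, -0.001], [0.002, 0.002, -1.0]]
contact_force: [-0.7, -1.1, 4.9]
opening: 0.0256
t: 7.32
tool_pos: [0.6718, -0.0227, 0.1644]
ee_rot: [[0.881, 0.472, 0.008], [0.472, -0.881, -0.007], [0.004, 0.01, -1.0]]
contact_force: [3.4, -9.9, 7.7]
opening: 0.0256
t: 7.95
tool_pos: [0.6675, -0.0138, 0.1173]
ee_rot: [[0.881, 0.473, 0.005], [0.473, -0.881, -0.002], [0.003, 0.004, -1.0]]
contact_force: [0.8, -3.0, 7.2]
opening: 0.0254
```

```bash
python3 -m handwheel '[{"translation":[0.0,-0.1,0.36],"twist":0,"grip":-0.4},{"translation":[0,-0.12,0.36],"twist":0,"grip":-0.4},{"translation":[0,0,0],"twist":0,"grip":-0.4}]'
python3 - <<'E'
from h import *
s=vision.grab_frame("scene")[...,::-1]
cv2.imwrite("pics/c2.png",cv2.resize(s[150:270,240:380],None,fx=4,fy=4,interpolation=2))
print(telemetry.state()["contact_force"])
E
```

```text
t: 8.32
tool_pos: [0.6651, -0.0092, 0.0997]
ee_rot: [[0.881, 0.473, 0.006], [0.473, -0.881, -0.002], [0.004, 0.005, -1.0]]
contact_force: [1.0, -4.0, 7.7]
opening: 0.0255
[ 1.54087828 -3.59486174  7.99348363]
```

View pics/c2.png

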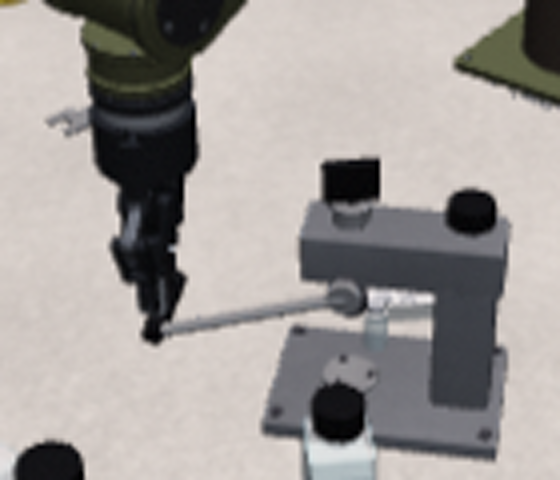

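The lever is well past level, with the bar held under the fingertips at about (155,330). I'll continue in small steps to the stop.

```bash
python3 -m handwheel '[{"translation":[0.0,-0.1,0.25],"twist":0,"grip":-0.4},{"translation":[0,0,0],"twist":0,"grip":-0.4}]'
python3 -m handwheel '[{"translation":[0.0,-0.02,0.1],"twist":0,"grip":-0.4},{"translation":[0,0,0],"twist":0,"grip":-0.4}]'
python3 -m handwheel '[{"translation":[0.0,0,0.08],"twist":0,"grip":-0.4},{"translation":[0,0,0],"twist":0,"grip":-0.4}]'
```

```text
t: 8.62
tool_pos: [0.6642, -0.0073, 0.0938]
ee_rot: [[0.881, 0.473, 0.006], [0.473, -0.881, -0.003], [0.004, 0.005, -1.0]]
contact_force: [1.6, -4.2, 7.3]
opening: 0.0256
t: 8.88
tool_pos: [0.6638, -0.0066, 0.0916]
ee_rot: [[0.881, 0.473, 0.006], [0.473, -0.881, -0.002], [0.004, 0.005, -1.0]]
contact_force: [0.1, -4.1, 7.8]
opening: 0.0256
t: 9.12
tool_pos: [0.6637, -0.0063, 0.0903]
ee_rot: [[0.881, 0.473, 0.005], [0.473, -0.881, -0.002], [0.004, 0.004, -1.0]]
contact_force: [-2.1, -1.8, 11.2]
opening: 0.0254
```

```bash
python3 -m handwheel '[{"translation":[0.0,0,0.08],"twist":0,"grip":-0.4},{"translation":[0,0,0],"twist":0,"grip":-0.4}]'
python3 -m handwheel '[{"translation":[0.0,0,0.1],"twist":0,"grip":-0.4},{"translation":[0,0,0],"twist":0,"grip":-0.4}]'
```

```text
t: 9.38
tool_pos: [0.6638, -0.0063, 0.0901]
ee_rot: [[0.881, 0.473, 0.005], [0.473, -0.881, -0.002], [0.003, 0.004, -1.0]]
contact_force: [-5.9, -1.3, 18.3]
opening: 0.0256
t: 9.62
tool_pos: [0.664, -0.0062, 0.0899]
ee_rot: [[0.881, 0.473, 0.004], [0.473, -0.881, -0.002], [0.003, 0.004, -1.0]]
contact_force: [-11.5, -2.1, 28.1]
opening: 0.0261
```

The lever is at its stop: the force rose to 28 N with no further travel, and TCP z of 0.090 matches the expected 0.0906. Now I'll ride it back up along the arc.

```bash
python3 -m handwheel '[{"translation":[0,0.02,-0.2],"twist":0,"grip":-0.4},{"translation":[0,0.2,-0.6],"twist":0,"grip":-0.4},{"translation":[0.0,0.11,-0.45],"twist":0,"grip":-0.4},{"translation":[0,0.1,-0.45],"twist":0,"grip":-0.4},{"translation":[0,0.05,-0.46],"twist":0,"grip":-0.4},{"translation":[0,0.02,-0.46],"twist":0,"grip":-0.4},{"translation":[0,-0.02,-0.46],"twist":0,"grip":-0.4},{"translation":[0,-0.05,-0.46],"twist":0,"grip":-0.4},{"translation":[0,-0.1,-0.45],"twist":0,"grip":-0.4},{"translation":[0,-0.11,-0.45],"twist":0,"grip":-0.4}]'
python3 -m handwheel '[{"translation":[0,-0.17,-0.43],"twist":0,"grip":-0.4},{"translation":[0,-0.1,-0.43],"twist":0,"grip":-0.4},{"translation":[0,0,-0.5],"twist":0,"grip":-0.4},{"translation":[0,0,-1],"twist":0,"grip":-0.4},{"translation":[0,0,-1],"twist":0,"grip":-0.4},{"translation":[0,0,0],"twist":0,"grip":-0.4}]'
python3 - <<'E'
from h import *
s=vision.grab_frame("scene")[...,::-1];cv2.imwrite("pics/s3.png",s);
for b in blobs(s,(265,175,380,265)):print("sc",b)
cv2.imwrite("pics/c3.png",cv2.resize(s[130:250,240:380],None,fx=4,fy=4,interpolation=2))
E
```

```text
t: 10.88
tool_pos: [0.6643, -0.0097, 0.1944]
ee_rot: [[0.881, 0.473, 0.001], [0.473, -0.881, 0.0], [0.001, 0.0, -1.0]]
contact_force: [-0.5, 2.5, 2.5]
opening: 0.0255
t: 11.62
tool_pos: [0.6617, -0.0046, 0.2798]
ee_rot: [[0.881, 0.472, 0.004], [0.472, -0.881, -0.001], [0.003, 0.003, -1.0]]
contact_force: [-0.4, -0.4, -0.2]
opening: 0.0254
sc ([280.2, 195.0], 88, [280.3, 194.9], [4.9, 18.3], 26.6)
sc ([327.5, 194.8], 135, [327.5, 195.0], [10.0, 13.0], 90.0)
sc ([357.5, 202.7], 106, [357.5, 203.0], [10.0, 11.0], 90.0)
sc ([324.2, 252.6], 156, [324.0, 252.5], [13.0, 12.0], 90.0)
```

View pics/c3.png

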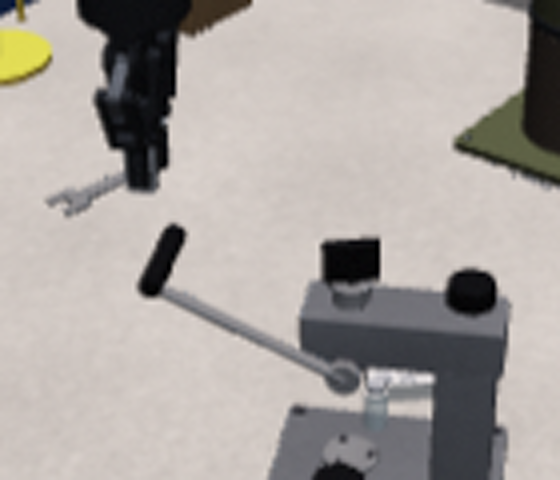

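The lever is back at rest: its grip blob is at the same pixel as before, (280,195). The wing and knob haven't moved. Next I'll go over the wing.

```bash
python3 -m handwheel '[{"translation":[-0.035,-0.95,0],"twist":0,"grip":0.2},{"translation":[-0.035,-0.95,0],"twist":0,"grip":0.2},{"translation":[-0.035,-0.95,0],"twist":0,"grip":0.2},{"translation":[-0.035,-0.95,0],"twist":0,"grip":0.2},{"translation":[-0.035,-0.95,0],"twist":0,"grip":0.2},{"translation":[-0.035,-0.95,0],"twist":0,"grip":0.2},{"translation":[0,0,0],"twist":-0.7,"grip":0.2},{"translation":[0,0,0],"twist":-0.7,"grip":0.2},{"translation":[0,0,0],"twist":-0.7,"grip":0.2},{"translation":[0,0,0],"twist":0,"grip":0.2}]' 40
python3 - <<'E'
from h import *
s=vision.grab_frame("scene")[...,::-1];t=vision.grab_frame("top")[...,::-1]
for n,f in(("scene",s),("top",t)):
    print(n,proj(n,(.5893,.119,.216)))
a=cv2.resize(t[130:230,250:350],None,fx=4,fy=4,interpolation=2);b=cv2.resize(s[130:230,270:370],None,fx=4,fy=4,interpolation=2)
cv2.imwrite("pics/c4.png",np.hstack([a,b]))
E
```

```text
t: 12.92
tool_pos: [0.5885, 0.1198, 0.2776]
ee_rot: [[0.708, 0.707, 0.0], [0.707, -0.708, 0.0], [0.0, 0.0, -1.0]]
contact_force: [0.3, 0.2, -0.3]
opening: 0.0514
scene [327.17349519 191.08751688]
top [296.74403463 179.87369006]
```

View pics/c4.png

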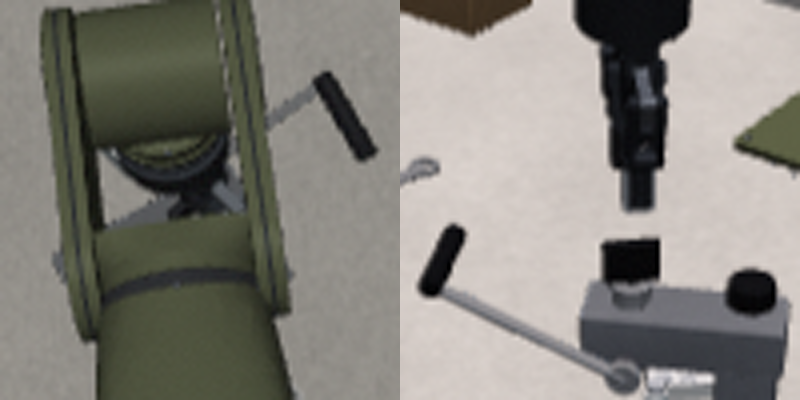

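The gripper is directly above the wing, at (635,255) in the right crop, and the jaws close across its thickness. I'll descend and close gently.

```bash
python3 -m handwheel '[{"translation":[0,0.04,0.8],"twist":0,"grip":0.2},{"translation":[0,0,0.8],"twist":0,"grip":0.2},{"translation":[0,0,0.6],"twist":0,"grip":0.2},{"translation":[0,0,0.46],"twist":0,"grip":0.2},{"translation":[0,0,0],"twist":0,"grip":0.2}]'
python3 -m handwheel '[{"translation":[0,0,0],"twist":0,"grip":-0.5},{"translation":[0,0,0],"twist":0,"grip":-0.6},{"translation":[0,0,0],"twist":0,"grip":-1},{"translation":[0,0,0],"twist":0,"grip":-1},{"translation":[0,0,0],"twist":0,"grip":-1},{"translation":[0,0,0],"twist":0,"grip":-1}]' 40
python3 -c "
from h import *
s=telemetry.state();print(s['wrist_torque'],s['contact_force'],s['q'])"
```

```text
t: 13.65
tool_pos: [0.5889, 0.1183, 0.2094]
ee_rot: [[0.707, 0.707, -0.003], [0.707, -0.707, -0.0], [-0.002, -0.002, -1.0]]
contact_force: [0.2, 0.3, 0.0]
opening: 0.0512
t: 14.4
tool_pos: [0.5904, 0.1188, 0.2122]
ee_rot: [[0.707, 0.707, 0.003], [0.707, -0.707, 0.001], [0.003, 0.001, -1.0]]
contact_force: [2.9, 3.1, 4.4]
opening: 0.0093
[ 0.53682536 -0.49262662 -0.07286683] [2.92873542 3.13927476 4.36946522] [ 1.09162397e-01  4.33170443e-02  1.79762041e+00  6.26024261e-04
  1.29786752e+00 -6.76621776e-01]
```

```bash
python3 -m handwheel '[{"translation":[0.05,0,-0.04],"twist":0,"grip":-1},{"translation":[0,0,0],"twist":0,"grip":-1}]' 60
python3 -c "
from h import *
s=telemetry.state();print(s['wrist_torque'],s['contact_force'])"
python3 -m handwheel '[{"translation":[0,0,0],"twist":0.5,"grip":-1},{"translation":[0,0,0],"twist":1,"grip":-1},{"translation":[0,0,0],"twist":1,"grip":-1},{"translation":[0,0,0],"twist":0.5,"grip":-1},{"translation":[0,0,0],"twist":0,"grip":-1}]'
python3 -c "
from h import *
s=telemetry.state();print(s['wrist_torque'],s['contact_force'],s['q'][5])"
```

```text
t: 14.65
tool_pos: [0.5905, 0.1189, 0.2123]
ee_rot: [[0.707, 0.707, -0.0], [0.707, -0.707, -0.001], [-0.001, 0.001, -1.0]]
contact_force: [0.6, -0.6, 4.1]
opening: 0.009
[-0.08372077 -0.2494803  -0.07726192] [ 0.56227249 -0.64019117  4.07505914]
t: 15.28
tool_pos: [0.59, 0.1186, 0.2123]
ee_rot: [[0.934, 0.358, -0.002], [0.358, -0.934, -0.002], [-0.002, 0.001, -1.0]]
contact_force: [-0.6, -0.0, 4.2]
opening: 0.0091
[-0.1971523   0.08340192 -0.03675571] [-0.58544241 -0.03978598  4.20939825] -0.2560709517395815
```

```bash
cat > w.py <<'E'
from h import *
s=telemetry.state();R=np.array(s['ee_rot']);print("Tz",round(s['wrist_torque'][2],3),"yaw",round(np.degrees(np.arctan2(R[1,0],R[0,0])),2),"F",np.round(s['contact_force'],1),"tq6",round(s['joint_torque'][5],3))
E
m(){ :; }
python3 -m handwheel '[{"translation":[0,0,0],"twist":0.5,"grip":-1},{"translation":[0,0,0],"twist":0.5,"grip":-1},{"translation":[0,0,0],"twist":0,"grip":-1}]' >/dev/null; python3 w.py
python3 -m handwheel '[{"translation":[0,0,0],"twist":0.4,"grip":-1},{"translation":[0,0,0],"twist":0,"grip":-1}]' >/dev/null; python3 w.py
python3 -m handwheel '[{"translation":[0,0,0],"twist":0.4,"grip":-1},{"translation":[0,0,0],"twist":0,"grip":-1}]' >/dev/null; python3 w.py
python3 -m handwheel '[{"translation":[0,0,0],"twist":0.4,"grip":-1},{"translation":[0,0,0],"twist":0,"grip":-1}]' >/dev/null; python3 w.py
```

```text
Tz -0.06 yaw 12.98 F [-1.4 -1.9  6.2] tq6 0.038
Tz -0.088 yaw 9.79 F [-2.  -2.2  6.6] tq6 0.017
Tz -0.06 yaw 6.59 F [-1.3 -1.7  4.9] tq6 0.017
Tz -0.061 yaw 3.39 F [-3.4 -2.   6.6] tq6 0.017
```

```bash
python3 -m handwheel '[{"translation":[0,0,0],"twist":0.4,"grip":-1},{"translation":[0,0,0],"twist":0,"grip":-1}]' >/dev/null; python3 w.py
python3 -m handwheel '[{"translation":[0,0,0],"twist":0.4,"grip":-1},{"translation":[0,0,0],"twist":0,"grip":-1}]' >/dev/null; python3 w.py
python3 -m handwheel '[{"translation":[0,0,0],"twist":0.4,"grip":-1},{"translation":[0,0,0],"twist":0,"grip":-1}]' >/dev/null; python3 w.py
python3 -m handwheel '[{"translation":[0,0,0],"twist":0.4,"grip":-1},{"translation":[0,0,0],"twist":0,"grip":-1}]' >/dev/null; python3 w.py
```

```text
Tz -0.094 yaw 0.18 F [-3.4 -1.1  5.9] tq6 0.018
Tz -0.028 yaw -3.01 F [-2.5 -2.   6.1] tq6 0.018
Tz -0.026 yaw -6.21 F [-4.  -1.3  6.4] tq6 0.019
Tz -0.057 yaw -9.42 F [-3.2 -1.6  6.3] tq6 0.019
```

```bash
python3 -m handwheel '[{"translation":[0,0,0],"twist":0.4,"grip":-1},{"translation":[0,0,0],"twist":0,"grip":-1}]' >/dev/null; python3 w.py
python3 -m handwheel '[{"translation":[0,0,0],"twist":0.4,"grip":-1},{"translation":[0,0,0],"twist":0,"grip":-1}]' >/dev/null; python3 w.py
python3 -m handwheel '[{"translation":[0,0,0],"twist":0.4,"grip":-1},{"translation":[0,0,0],"twist":0,"grip":-1}]' >/dev/null; python3 w.py
python3 -m handwheel '[{"translation":[0,0,0],"twist":0.4,"grip":-1},{"translation":[0,0,0],"twist":0,"grip":-1}]' >/dev/null; python3 w.py
```

```text
Tz -0.065 yaw -12.61 F [-4.2 -1.6  7.2] tq6 0.019
Tz -0.045 yaw -15.81 F [-4.1 -1.8  7.5] tq6 0.019
Tz -0.068 yaw -19.02 F [-4.3 -1.6  7.2] tq6 0.02
Tz 0.36 yaw -22.13 F [-5.2 -2.9  7.3] tq6 0.434
```

Torque has jumped from about -0.06 to +0.36 N·m, so the screw has met its seat. Two small steps will confirm it and give the contact angle.

```bash
python3 -m handwheel '[{"translation":[0,0,0],"twist":0.1,"grip":-1},{"translation":[0,0,0],"twist":0,"grip":-1}]' 80 >/dev/null; python3 w.py
python3 -m handwheel '[{"translation":[0,0,0],"twist":0.1,"grip":-1},{"translation":[0,0,0],"twist":0,"grip":-1}]' >/dev/null; python3 w.py
```

```text
Tz 0.813 yaw -22.83 F [-6.  -2.   7.9] tq6 0.864
Tz 1.2 yaw -23.56 F [-5.6 -2.1  7.3] tq6 1.241
```

The seat is confirmed: torque climbs about 0.56 N·m per degree. Extrapolated to zero, contact is at yaw ≈ -21.4°, i.e. 1.16 rad from the start, inside the stated 0.6–1.5. A quarter turn back puts the tool at yaw ≈ +68.6°.

```bash
python3 -m handwheel '[{"translation":[0,0,0],"twist":-0.5,"grip":-1},{"translation":[0,0,0],"twist":-1,"grip":-1},{"translation":[0,0,0],"twist":-1,"grip":-1},{"translation":[0,0,0],"twist":-1,"grip":-1},{"translation":[0,0,0],"twist":-1,"grip":-1},{"translation":[0,0,0],"twist":-1,"grip":-1},{"translation":[0,0,0],"twist":-1,"grip":-1},{"translation":[0,0,0],"twist":-1,"grip":-1},{"translation":[0,0,0],"twist":-1,"grip":-1},{"translation":[0,0,0],"twist":-0.5,"grip":-1}]'; python3 w.py
python3 -m handwheel '[{"translation":[0,0,0],"twist":-0.8,"grip":-1},{"translation":[0,0,0],"twist":-0.8,"grip":-1},{"translation":[0,0,0],"twist":-0.6,"grip":-1},{"translation":[0,0,0],"twist":0,"grip":-1},{"translation":[0,0,0],"twist":0,"grip":-1}]'; python3 w.py
```

```text
t: 20.15
tool_pos: [0.5905, 0.1189, 0.2123]
ee_rot: [[0.665, 0.747, 0.0], [0.747, -0.665, -0.001], [-0.0, 0.0, -1.0]]
contact_force: [2.6, -0.1, 3.7]
opening: 0.0083
Tz -0.062 yaw 48.35 F [ 2.6 -0.1  3.7] tq6 0.285
t: 20.78
tool_pos: [0.5908, 0.1193, 0.2123]
ee_rot: [[0.411, 0.912, 0.001], [0.912, -0.411, 0.0], [0.0, 0.001, -1.0]]
contact_force: [3.0, 0.9, 3.0]
opening: 0.0087
Tz 0.062 yaw 65.75 F [3.  0.9 3. ] tq6 0.027
```

```bash
python3 -m handwheel '[{"translation":[0,0,0],"twist":-0.36,"grip":-1},{"translation":[0,0,0],"twist":0,"grip":-1},{"translation":[0,0,0],"twist":0,"grip":-1}]'; python3 w.py
python3 - <<'E'
from h import *
s=vision.grab_frame("scene")[...,::-1];t=vision.grab_frame("top")[...,::-1]
for b in blobs(s,(265,175,380,265)):print("sc",b)
print("knob/grip top",[b for b in blobs(t,(255,140,350,225))][:4])
a=cv2.resize(t[120:250,250:350],None,fx=4,fy=4,interpolation=2);b=cv2.resize(s[150:280,270:370],None,fx=4,fy=4,interpolation=2)
cv2.imwrite("pics/c5.png",np.hstack([a,b]))
E
```

```text
t: 21.15
tool_pos: [0.5908, 0.1194, 0.2123]
ee_rot: [[0.364, 0.931, 0.001], [0.931, -0.364, 0.0], [0.001, 0.001, -1.0]]
contact_force: [4.6, 2.1, 3.6]
opening: 0.0086
Tz -0.002 yaw 68.64 F [4.6 2.1 3.6] tq6 0.015
sc ([328.6, 185.0], 350, [329.5, 188.0], [26.0, 25.0], 90.0)
sc ([280.2, 195.0], 88, [280.3, 194.9], [4.9, 18.3], 26.6)
sc ([357.5, 202.7], 106, [357.5, 203.0], [10.0, 11.0], 90.0)
sc ([324.2, 252.6], 155, [324.0, 252.5], [13.0, 12.0], 90.0)
knob/grip top [([335.7, 158.4], 107, [335.8, 158.4], [22.8, 4.8], 58.4), ([291.9, 176.0], 317, [291.7, 170.8], [31.2, 36.5], 84.3), ([296.8, 176.2], 30, [296.8, 176.2], [2.8, 13.9], 71.6), ([310.4, 199.3], 22, [310.4, 198.8], [8.9, 3.4], 20.6)]
```

View pics/c5.png

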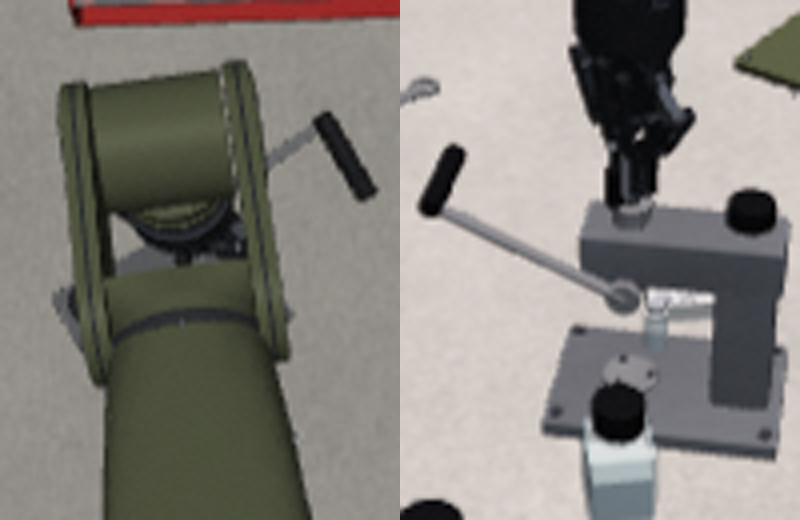

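The jaws still hold the wing, at about (632,180) in the right crop. The lever is up and the knob and bottle are where they were, so I'm handing in.

```bash
python3 -c "
from rig import workorder
print(workorder.finish_job())"; python3 w.py
```

```text
the job is handed in; nothing more can be done
None
the job is handed in; nothing more can be done
```

The job is done and handed in at about 21 s of the 58 s allowed, with the gripper still holding the thumbscrew.

- **Dry stroke:** I pushed the lever to its stop, where the force rose to 28 N with no further travel. The tool height there was 0.090 m, against 0.0906 m expected. I then rode the lever back up. In the pictures its grip is back at its starting pixel.
- **Thumbscrew:** I gripped the wing and turned it clockwise to the seat. The torque climbed to 1.2 N·m, and I put first contact at 1.16 rad from the start, inside the 0.6–1.5 range given. I then backed it off 90° from that contact, finishing at tool yaw 68.64° against a 68.6° target. It is held at 80 N with almost no torque on it.
- **Last checks:** In the scene view the lever, knob and square bottle had not moved.
    - **Not visible:** the arm hid the knob and the wing from the top camera at the end. The screw angle therefore comes from tool yaw and torque, good to about 1–2°, and was not seen directly.
    - **Not checked:** I did not measure the vial and cap tray again, or the other things further off. The vial looked undisturbed in the last crop.
    - **Remaining load:** there was a steady push of about 5 N sideways and 4 N upward on the grip at the end.

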